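# Hook up the drop guard of the tile press

## Task

Lift the yellow drop guard of the small tile press by the grip on its top, move it sideways over the catch post and lower it so that the tooth of its bar sits in the notch and the guard stays up by itself, leaving the pressed tile free to take out. Leave the blue guard of the other press down and the lidded jar standing where it is.

Things in the scene. Friction and masses are not known exactly. Their poses are not given: they have to be found in the camera images.
- yellow_grip (a point): Centre of yellow guard's grip block (mm): 20 thick (x, pinch here), 60 long (y), 40 high, 186 above table when down. x: out from press; y: along bar to catch post. Guard (0.4-0.7 kg) slides only: up 0-115 (falls if released), along y 0-58 (starts 0-10, light friction). Its bar (12 thick, underside 36 below) runs to a down-pointing tooth 86 along +y, 12 wide, its end 52 below this point.
- yellow_notch (a point): Centre of the notch's floor atop the yellow guard's fixed dark steel catch post, 189 mm above table; axes as the grip's. Notch: open upward, 32 wide (y), bright walls 8 thick, 14 high; post 48 wide (y), 14 thick. Tooth clears the walls with the grip over 66 above this point. Hooked, the tooth stands on this floor: grip 52 above and 86 (+-10) along -y. Press head: top 183, 80 behind (-x) the grip.
- blue_grip (a point): Centre of the grip of the like blue guard, on a second press of the same build; a bystander that stays down. Which press stands left and which right varies.
- jar: Bystander: a loose pinkish unglazed lidded jar, 90 mm across and 120 mm tall, standing on the table; origin at the centre of its underside, z up.

How it is judged:
On the way:
1. the yellow guard is lifted until its tooth is above the walls of the notch (z of yellow_grip in the frame of yellow_notch above 0.064 m), for 0.1 s.
At the end, for the whole second after the job is handed in: The yellow guard hangs released with its tooth on the floor of the notch: the grip 46 to 59 mm above the notch's floor and 72 to 100 mm along -y from it (z of yellow_grip in the frame of yellow_notch between 0.046 and 0.059 m and y of yellow_grip in the frame of yellow_notch between -0.1 and -0.072 m); the robot touches nothing.
It fails at once if the blue guard is moved by more than 20 mm (distance of blue_grip from where it was at the start of the episode above 0.02 m).
It fails at once if the jar is shifted by more than 30 mm or tipped (distance of jar from where it was at the start of the episode above 0.03 m or angle between jar's own z axis and vertical above 0.3 rad).
It also fails if it takes over 38 s, if anything falls off the work surface, if the arm or the gripper's body presses on something with over 40 N, if the wrist force passes 120 N, or if a joint passes its speed limit or range.

## Robot

A 6-joint arm with a two-finger parallel gripper is mounted at the origin on the work surface. World frame = base frame: x ahead of the robot, y to its left, z up, the work surface at z = 0. Lengths are in m, angles in rad, forces in N, time in s.
With the tool pointing down it reaches from about 0.3 to 1 m from the base axis. Payload 5.1 kg.
Tool frame: the origin (TCP) lies at the very end of the fingers, on their centre line; the grasp point (between the pads) lies 19 mm behind it (ctrl.tcp_to_grasp is the distance from the TCP to the grasp point, in m); z points along the fingers, y is the line along which they close (so a half turn about z gives the same grasp; the last joint's range is limited). The gripper opens to 95 mm and grips with 3 to 60 N. Pads are 20 mm wide; open, the fingers measure 119 mm over their backs; the gripper's body (75 mm by 180 mm) begins 59 mm behind the grasp point.
Start: joints at [-1.327, 0.124, 1.65, -0, 1.367, -0.083], TCP at [0.209, -0.616, 0.215] pointing down, gripper open.
Joint ranges: [-2.61, 2.61], [-1.02, 2.33], [0.03, 2.71], [-1.35, 4.49], [0.32, 2.68], [-2.91, 2.91]. Speed limits (rad/s): [2.57, 2.57, 3.14, 3.14, 3.14, 3.14].

## Interface

Orientations are given as a unit quaternion [w, x, y, z].
In Python, from workcell import ctrl gives the robot as it stands.
- The arm moves only by the tool carry_out, never from a script. Its argument "moves" is a list of rows, each a list of 5 numbers: the opening, from -1 (shut) to 1 (fully open), then the shift along the world's x, y, z in mm, then the turn about the world's z in rad. A call has 1 to 5 rows; each row shifts and turns the commanded pose from where the row before left it; what a row does not reach is not made up. A row lasts 1/8 s, in which the tool goes at most 62.5 mm and 10.7 degrees, less where a joint would pass 70% of its speed; a pose out of reach is approached as far as the arm can. A call is refused whole if a number of a shift passes 62.5 or a number of a turn 0.188, either way. A call with a gripper value outside its range is refused whole. The fingers move at their own pace and stop on an object; "squeeze" is the grip in N (left out, the last holds). Time passes only in rows, so rows that do not move let the fingers close. It gives the time, the measured TCP pose, the force, the opening and the grip force at its end, in the units of the state.
- ctrl.state(): the state, without advancing time (a new reading comes with each control period).
- ctrl.snapshot(name): name is "side" or "top"; returns the picture (420x560x3 uint8, blue, green, red); there is no depth.
- ctrl.camera_params(name): a dict with "camera_matrix" (3x3 intrinsics, pixels), "dist_coeffs" ([k1, k2, p1, p2, k3] as OpenCV has them; the pictures are not rectified), "xyz" and "orientation" of the camera in the world. Camera axes: x right, y down, z forward; pixel columns grow to the right and rows downward; lengths in m; the calibration is good to about 2 mm. A picture is of the moment at which its call begins. camera_params takes no time and is no camera call.
- ctrl.job_done(): hands the job in; it is judged then, once.
The state is a dict: "time_s": time; "joints": joint angles; "joint_velocities": joint speeds; "tau": joint torques, N m; "ee_pos": TCP position; "tool_rot": TCP orientation; "wrist_force": force on the tool from outside, world axes, zero at the start; "wrist_torque": the same for the moment, N m; "width": opening from 0.0 (shut) to 1.0 (fully open); "grip_force": force on a finger pad.
Only numpy, scipy, OpenCV 4.12 (cv2) and the standard library are available. Lean on these libraries where they do the work, as an engineer would, in place of code of your own. Each camera call takes 0.05 s, during which the arm holds its last target. There are 200 camera calls.

## Working session

There is one attempt and no reset: what is moved stays moved. The work goes in short steps, Python scripts to look and compute and a tool call to move; the robot and the scene stay as the last step left them, time stands still between calls to the robot, and variables do not carry over. Pictures are saved under pics/ and viewed, at most 10 in all, crops included, and the job is handed in when it is done.

Besides the shell and the picture viewer there is one more tool, called after ">>>" as name(argument=value, ...), one argument or row to a line, values as JSON. carry_out: Moves the arm, as the interface text tells. Its arguments: {"type":"object","properties":{"moves":{"type":"array","items":{"type":"array","items":{"type":"number"}}},"squeeze":{"type":"number"}},"required":["moves"]}

```bash
mkdir -p pics; python3 - <<'E'
from workcell import ctrl
import cv2
for n in("side","top"):
    cv2.imwrite(f"pics/{n}0.png",ctrl.snapshot(n)); print(n,ctrl.camera_params(n))
s=ctrl.state();print(s["time_s"],s["ee_pos"],s["tool_rot"],s["width"])
E
```

```text
side {'camera_matrix': array([[390.31156251,   0.        , 271.50542183],
       [  0.        , 390.31156251, 225.45667458],
       [  0.        ,   0.        ,   1.        ]]), 'dist_coeffs': array([-0.08062007,  0.        ,  0.        ,  0.        ,  0.        ]), 'xyz': array([ 0.35114092, -0.49285794,  0.50979497]), 'orientation': array([-0.47346685,  0.84570055, -0.21453595,  0.12080582])}
top {'camera_matrix': array([[472.91758801,   0.        , 278.14289085],
       [  0.        , 472.91758801, 207.49919038],
       [  0.        ,   0.        ,   1.        ]]), 'dist_coeffs': array([-0.08072591,  0.        ,  0.        ,  0.        ,  0.        ]), 'xyz': array([0.53037126, 0.01959962, 1.01524088]), 'orientation': array([-0.05690764,  0.70816528, -0.70284039,  0.0357609 ])}
0.1 [ 0.20846657 -0.61504976  0.21351591] [-9.30332038e-04  9.86681699e-01  1.62660236e-01 -8.56830047e-05] 1.0016625824119465
```

View pics/side0.png

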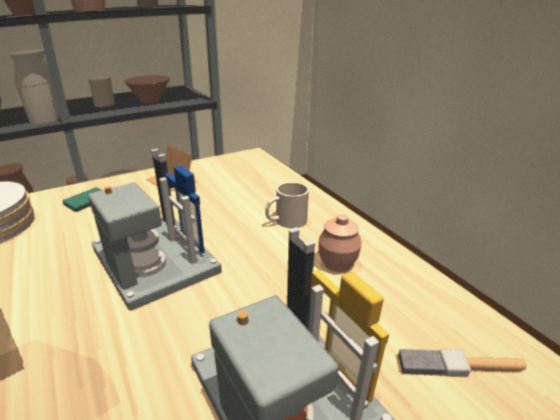

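View pics/top0.png

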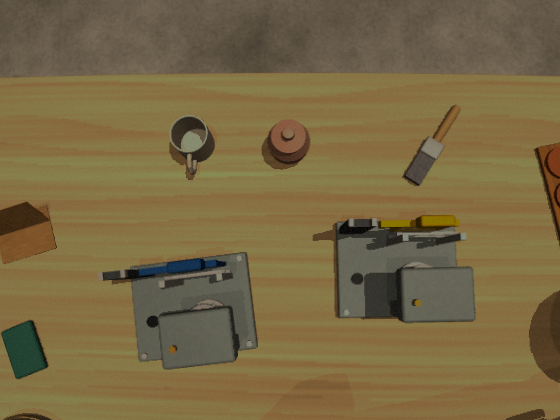

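The side view shows the yellow grip at about (360,300), its post top at (300,240) and the jar at (340,245). The top view shows the grip at about (438,221), the notch near (362,223), the jar at (289,140) and the blue guard on the left at (185,266). Fixture +y runs to the image's left.

```bash
cat > h.py <<'E'
import cv2,numpy as np
from workcell import ctrl
from scipy.spatial.transform import Rotation as R
def ray(n,uv):
    p=ctrl.camera_params(n); q=p["orientation"]
    u=cv2.undistortPoints(np.array(uv,float).reshape(-1,1,2),p["camera_matrix"],p["dist_coeffs"])[:,0]
    d=R.from_quat(q[[1,2,3,0]]).apply(np.c_[u,np.ones(len(u))])
    return p["xyz"],d
def onz(n,uv,z):
    c,d=ray(n,uv); return c+d*((z-c[2])/d[:,2])[:,None]
def yellow(im,vmin):
    h=cv2.cvtColor(im,cv2.COLOR_BGR2HSV); return cv2.inRange(h,(18,200,vmin),(32,255,255))
E
python3 - <<'E'
from h import *
im=cv2.imread("pics/top0.png"); s=cv2.imread("pics/side0.png")
m=yellow(im,60); m[:,:330]=0;m[:200]=0; m[240:]=0
x,y=np.nonzero(m.T); print(len(x),x.min(),x.max())
for c in range(376,464,4): r=np.nonzero(m[:,c])[0]; print(c,r.min() if len(r) else None,r.max() if len(r) else None,end='; ')
print(onz("top",[[421,221],[456,221],[438,221],[362,223]],.206).round(4), onz("top",[[289,134]],.12))
a=cv2.resize(im[200:250,330:480],None,fx=5,fy=5,interpolation=cv2.INTER_CUBIC)
b=cv2.resize(s[220:350,270:400],None,fx=2.6,fy=2.6,interpolation=cv2.INTER_CUBIC)
o=np.zeros((600,760,3),np.uint8); o[:250,:750]=a; o[255:255+338,:338]=b
cv2.imwrite("pics/crop0.png",cv2.convertScaleAbs(o,alpha=1.4))
E
```

```text
698 380 458
376 None None; 380 221 223; 384 220 227; 388 220 226; 392 220 226; 396 220 226; 400 220 230; 404 220 230; 408 220 230; 412 220 230; 416 218 218; 420 217 230; 424 215 226; 428 215 230; 432 215 226; 436 215 226; 440 215 225; 444 215 225; 448 215 225; 452 215 225; 456 219 225; 460 None None; [[ 0.615  -0.2014  0.206 ]
 [ 0.6153 -0.2621  0.206 ]
 [ 0.6152 -0.2308  0.206 ]
 [ 0.6111 -0.0997  0.206 ]] [[0.79329264 0.02716124 0.12      ]]
```

View pics/crop0.png

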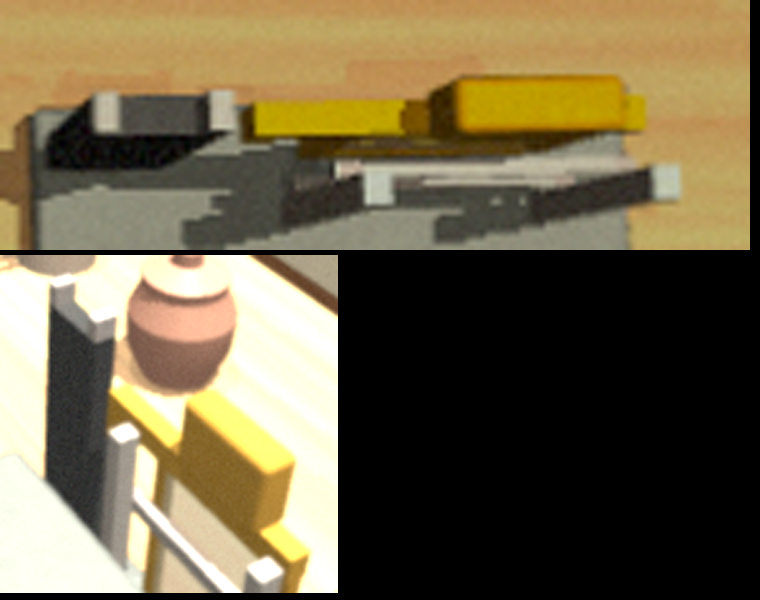

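```bash
python3 - <<'E'
from h import *
g=onz("top",[[437.6,220.7]],.206)[0]; n=onz("top",[[363.2,222.3]],.203)[0]
print("grip",g,"notch",n,"d",n-g, "yaw",np.arctan2(-(n-g)[0],(n-g)[1]))
for a,b in (((405.5,237.5),(317,290)),((463,236.5),(371,343)),((437.6,220.7),(362,290)),((351.5,222),(294,233)),((374,222),(309,244))):
    c,d=ray("top",[a]); e,f=ray("side",[b])
    A=np.c_[d[0],-f[0]]; t,*_=np.linalg.lstsq(A,e-c,rcond=None)
    print((c+d[0]*t[0]).round(4),(e+f[0]*t[1]).round(4))
E
```

```text
grip [ 0.61569937 -0.23014291  0.206     ] notch [ 0.61257284 -0.102274    0.203     ] d [-0.00312653  0.12786891 -0.003     ] yaw 0.02444616715949738
[ 0.5887 -0.1815  0.1745] [ 0.5881 -0.1811  0.1744]
[ 0.5909 -0.2848  0.1744] [ 0.5907 -0.2846  0.1743]
[ 0.6162 -0.2317  0.2009] [ 0.6167 -0.232   0.201 ]
[ 0.6133 -0.0826  0.1993] [ 0.6124 -0.0821  0.1992]
[ 0.6132 -0.121   0.2025] [ 0.6133 -0.121   0.2025]
```

>>> carry_out(
  moves=[
    [0.4,0,0,60,0.18],
    [0.4,0,0,60,0.18],
    [0.4,45,40,0,0.18],
    [0.4,45,40,0,0.18],
    [0.4,45,40,0,0.18],
  ],
  squeeze=35,
)

```text
time_s: 0.72
ee_pos: [0.3445, -0.4942, 0.3342]
tool_rot: [-0.0, 0.816, 0.578, 0.0]
wrist_force: [0.4, -0.4, 0.1]
width: 0.702
grip_force: 0.0
```

>>> carry_out(
  moves=[
    [0.4,55,53,0,0.18],
    [0.4,55,53,0,0.18],
    [0.4,55,53,0,0],
    [0.4,55,53,0,0],
    [0.4,51,52,0,0],
  ],
)

```text
time_s: 1.35
ee_pos: [0.5685, -0.2758, 0.334]
tool_rot: [-0.0, 0.701, 0.713, -0.0]
wrist_force: [0.9, -0.9, -0.4]
width: 0.702
grip_force: 0.0
```

>>> carry_out(
  moves=[
    [0.4,0,0,0,0],
    [0.4,0,0,-30,0],
  ],
)

```text
time_s: 1.6
ee_pos: [0.5686, -0.2779, 0.3071]
tool_rot: [0.003, 0.701, 0.713, 0.0]
wrist_force: [-0.3, -0.5, -0.6]
width: 0.7
grip_force: 0.0
```

>>> carry_out(
  moves=[
    [0.3,47,48,0,0],
    [0.3,0,0,0,0],
    [0.3,0,0,-50,0],
    [0.3,0,0,-30,0],
    [0.3,0,0,0,0],
  ],
)

```text
time_s: 2.22
ee_pos: [0.6086, -0.2334, 0.2211]
tool_rot: [-0.003, 0.702, 0.712, -0.001]
wrist_force: [-0.5, 0.2, -0.2]
width: 0.654
grip_force: 0.0
```

>>> carry_out(
  moves=[
    [0.3,7,3,-8,0],
    [0.3,0,0,-40,0],
    [0.3,0,0,0,0],
  ],
)

```text
time_s: 2.6
ee_pos: [0.617, -0.2294, 0.1746]
tool_rot: [-0.002, 0.701, 0.713, -0.001]
wrist_force: [-0.5, -0.5, -1.0]
width: 0.652
grip_force: 0.0
```

>>> carry_out(
  moves=[
    [-1,0,0,0,0],
    [-1,0,0,0,0],
    [-1,0,0,0,0],
    [-1,0,0,0,0],
    [-1,0,0,0,0],
  ],
)

```text
time_s: 3.22
ee_pos: [0.6169, -0.23, 0.1771]
tool_rot: [-0.001, 0.701, 0.713, -0.001]
wrist_force: [-4.5, 1.2, 0.8]
width: 0.209
grip_force: 35.0
```

>>> carry_out(
  moves=[
    [-1,0,0,15,0],
    [-1,0,0,25,0],
    [-1,0,0,25,0],
    [-1,0,0,18,0],
    [-1,0,0,0,0],
  ],
)

```text
time_s: 3.85
ee_pos: [0.6169, -0.2299, 0.261]
tool_rot: [-0.001, 0.701, 0.713, -0.001]
wrist_force: [-5.0, 0.0, -4.6]
width: 0.208
grip_force: 35.0
```

```bash
python3 - <<'E'
from h import *
a=ctrl.snapshot("side"); b=ctrl.snapshot("top")
o=np.zeros((600,800,3),np.uint8)
o[:,:400]=cv2.resize(a[150:390,240:400],(400,600)); o[:300,400:]=cv2.resize(b[180:300,320:480],(400,300))
cv2.imwrite("pics/lift.png",cv2.convertScaleAbs(o,alpha=1.3))
E
```

```text
(no output)
```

View pics/lift.png

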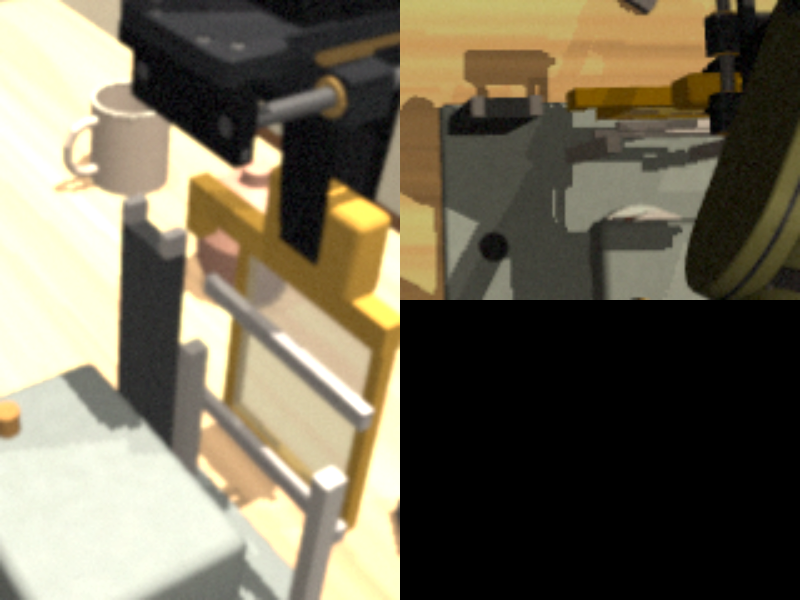

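The guard is lifted and firmly held; the side view shows the tooth at about (200,190) in the crop, above the notch walls at (135,210) and (172,243). Next I shift it +y by 43.

>>> carry_out(
  moves=[
    [-1,0,15,0,0],
    [-1,-1,18,0,0],
    [-1,0,10,0,0],
    [-1,0,0,0,0],
  ],
)

```text
time_s: 4.45
ee_pos: [0.6159, -0.1855, 0.2589]
tool_rot: [-0.002, 0.701, 0.713, -0.001]
wrist_force: [-7.0, 0.9, -4.4]
width: 0.209
grip_force: 35.0
```

```bash
python3 - <<'E'
from h import *
a=ctrl.snapshot("side"); b=ctrl.snapshot("top")
o=np.zeros((600,800,3),np.uint8)
o[:,:400]=cv2.resize(a[150:390,240:400],(400,600)); o[:300,400:]=cv2.resize(b[180:300,320:480],(400,300))
cv2.imwrite("pics/shift.png",cv2.convertScaleAbs(o,alpha=1.3))
E
```

```text
(no output)
```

View pics/shift.png

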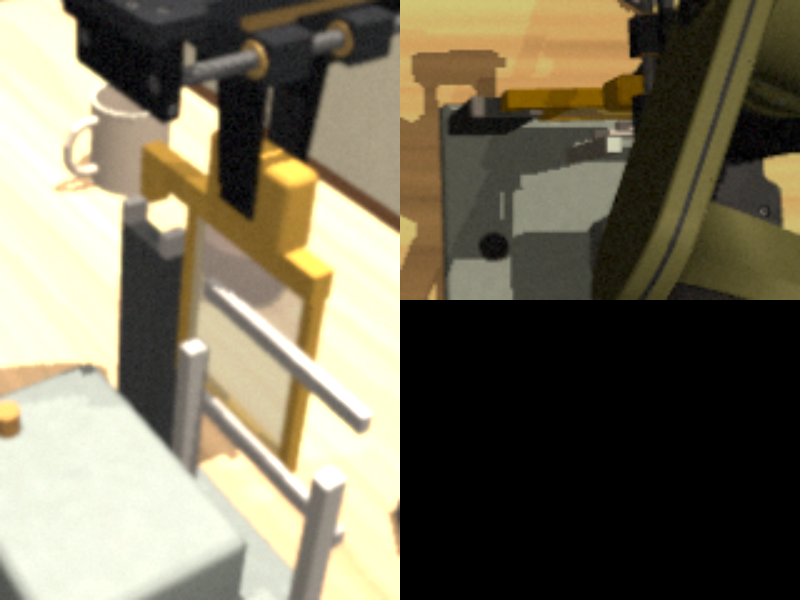

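The tooth (crop about (155,165)) is between the notch walls, and the bar end in the top view agrees to a few mm. Next, I lower it.

>>> carry_out(
  moves=[
    [-1,0,-1,-8,0],
    [-1,0,0,-8,0],
    [-1,0,0,-6,0],
    [-1,0,0,-4,0],
    [-1,0,0,0,0],
  ],
)

```text
time_s: 5.18
ee_pos: [0.6159, -0.1872, 0.2325]
tool_rot: [-0.002, 0.701, 0.713, -0.001]
wrist_force: [-5.1, -0.1, -4.7]
width: 0.212
grip_force: 35.0
```

>>> carry_out(
  moves=[
    [-1,0,0,-2,0],
    [-1,0,0,0,0],
  ],
)

```text
time_s: 5.42
ee_pos: [0.6159, -0.1872, 0.2321]
tool_rot: [-0.002, 0.701, 0.713, -0.001]
wrist_force: [-7.5, 1.4, -0.8]
width: 0.211
grip_force: 35.0
```

>>> carry_out(
  moves=[
    [-0.4,0,0,0,0],
    [-0.2,0,0,0,0],
    [0.2,0,0,0,0],
    [0.3,0,0,0,0],
    [0.3,0,0,0,0],
  ],
)

```text
time_s: 6.05
ee_pos: [0.6173, -0.1879, 0.2318]
tool_rot: [0.0, 0.701, 0.713, 0.0]
wrist_force: [-0.6, -0.3, -0.5]
width: 0.63
grip_force: 0.0
```

>>> carry_out(
  moves=[
    [0.3,0,0,15,0],
    [0.3,0,0,40,0],
    [0.3,0,0,40,0],
    [0.3,-50,-30,0,0],
    [0.3,-50,-30,0,0],
  ],
)

```text
time_s: 6.68
ee_pos: [0.5167, -0.2484, 0.3289]
tool_rot: [0.002, 0.701, 0.713, 0.0]
wrist_force: [-0.2, -1.5, -0.4]
width: 0.65
grip_force: 0.0
```

>>> carry_out(
  moves=[
    [0.3,-50,-40,0,0],
    [0.3,-50,-40,0,0],
    [0.3,-50,-40,0,0],
    [0.3,0,0,0,0],
    [0.3,0,0,0,0],
  ],
)

```text
time_s: 7.3
ee_pos: [0.3709, -0.3651, 0.3277]
tool_rot: [0.001, 0.702, 0.712, 0.0]
wrist_force: [1.1, -0.0, -0.1]
width: 0.652
grip_force: 0.0
```

```bash
python3 - <<'E'
from h import *
a=ctrl.snapshot("side"); b=ctrl.snapshot("top"); s=ctrl.state(); print(s["time_s"],s["ee_pos"],s["wrist_force"])
o=np.zeros((600,800,3),np.uint8)
o[:,:400]=cv2.resize(a[150:390,240:400],(400,600)); o[:300,400:]=cv2.resize(b[180:300,320:480],(400,300)); o[300:,400:]=cv2.resize(b,(400,300))
cv2.imwrite("pics/end.png",cv2.convertScaleAbs(o,alpha=1.3))
E
```

```text
7.4 [ 0.37169005 -0.36433584  0.32718328] [-0.02120863  0.19254724 -0.26237511]
```

View pics/end.png

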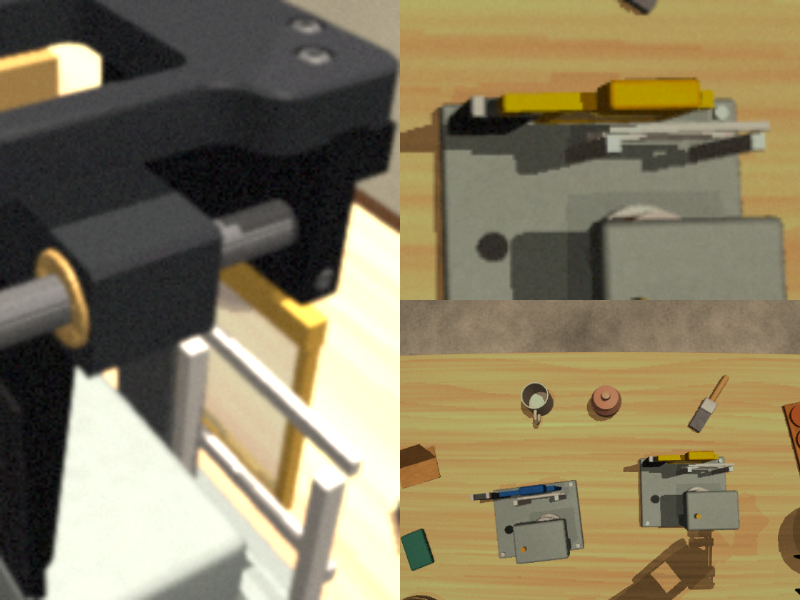

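The end view shows the grip at about (655,95) in the crop, which puts it near y = -0.186. The bar end is between the notch walls, and the frame hangs about 27 mm below the carried height, so it is hooked. The blue guard and the jar haven't moved.

```bash
python3 -c "
from workcell import ctrl
print(ctrl.job_done())"
```

```text
the job is handed in; nothing more can be done
None
```

I handed the job in at about 7.4 s with the yellow guard hooked in its notch and released. In the last picture the blue guard and the jar were unmoved; the hand-in returned no verdict.

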